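# Snug up a dry-fit joint in a fold-crank rack clamp

## Robot

A 7-joint arm with a two-finger parallel gripper is mounted at the origin on the work surface. World frame = base frame: x ahead of the robot, y to its left, z up, the work surface at z = 0. Lengths are in mm, angles in rad, forces in N, time in s.
With the tool pointing down it reaches from about 400 to 875 mm from the base axis. Payload 4.4 kg.
Tool frame: the origin (TCP) lies at the very end of the fingers, on their centre line; the grasp point (between the pads) lies 19 mm behind it; z points along the fingers, y is the line along which they close (so a half turn about z gives the same grasp; the last joint's range is limited). The gripper opens to 85 mm and grips with 20 to 120 N. Pads are 22 mm wide; open, the fingers measure 114 mm over their backs; the gripper's body (76 mm by 85 mm) begins 54 mm behind the grasp point. The pads swing forward as they close: fully open they stand 13 mm farther back than shut.
Start: joints at [1.078, 0.628, 0.038, 1.517, -0.027, 0.996, -0.02], TCP at [269.102, -591.694, 231.313] pointing down, gripper open.
Joint ranges: [-3.06, 3.06], [-0.37, 2.12], [-1.25, 1.32], [0.18, 2.47], [-1.1, 4.24], [0.23, 1.98], [-2.94, 2.94]. Speed limits (rad/s): [2.57, 2.57, 3.14, 3.14, 3.14, 3.14, 3.14].

## Interface

Orientations are given as [roll, pitch, yaw] about the fixed x, y, z axes, in that order (R = Rz(yaw) Ry(pitch) Rx(roll)).
In Python, from cell import sensors, get_image, camera_params, order gives the robot as it stands.
- The arm moves only by the shell command python3 -m inch 'ROWS' [OPENING]. ROWS is JSON, a list that holds one entry, the list of rows, each a list of 4 numbers: the shift along the tool's x, y, z in cm, then the turn about the tool's z in degrees. A call has 1 to 8 rows; each row is the pose to reach, as a shift and turn from the pose commanded when the call began, along the tool's axes at that moment; what a row does not reach only later rows make up. A row lasts 1/12 s, in which the tool goes at most 41.7 mm and 7.16 degrees, less where a joint would pass 70% of its speed; a pose out of reach is approached as far as the arm can. A call with a gripper value outside its range is refused whole. OPENING is the finger opening in cm, from 0 to 8.54, set as the call begins (- or left out, the last holds). The fingers move at their own pace and stop on an object; the grip force is fixed at half the most. Time passes only in rows, so rows that repeat a pose let the fingers close. It gives the time, the measured TCP pose, the force, the opening and the grip force at its end, in the units of the state.
- sensors.read_state(): the state, without advancing time (a new reading comes with each control period).
- get_image(name): name is "scene" or "top"; returns the picture (480x640x3 uint8, blue, green, red); there is no depth.
- camera_params(name): a dict with "mtx" (3x3 intrinsics, pixels), "rvec" (rotation vector, rad) and "tvec" (3), from world to camera coordinates, as OpenCV has them. Camera axes: x right, y down, z forward; pixel columns grow to the right and rows downward; lengths in mm; the calibration is good to about 2 mm. A picture is of the moment at which its call begins. camera_params takes no time and is no camera call.
- order.finish_job(): hands the job in; it is judged then, once.
The state is a dict: "clock": time; "qpos": joint angles; "qd": joint speeds; "tau": joint torques, N m; "eef_pos": TCP position; "tool_rot": TCP orientation; "force": force on the tool from outside, world axes, zero at the start; "torque": the same for the moment, N m; "width": finger opening in mm; "gripper_force": force on a finger pad.
Only numpy, scipy, OpenCV 4.12 (cv2) and the standard library are available. Lean on these libraries where they do the work, as an engineer would, in place of code of your own. Each camera call takes 0.05 s, during which the arm holds its last target. There are 200 camera calls.

## Task

Swing the clamp's folded crank handle fully upright and crank clockwise (seen from above) until the two boards are closed up tight against the end stop, squeezed with about 35 N: firmly enough to stay put, but gently, since more than 65 N bruises the wood. Then fold the handle back down flat on its arm without slackening the clamp, leaving alone the screwdriver, the offcut and the tape roll that lie beside the clamp.

Things in the scene. Friction and masses are not known exactly. Their poses are not given: they have to be found in the camera images.
- clamp: grey cast rack clamp, fixed to the bench: bed 130 (x) x 400 (y) x 20 mm with a gearbox 106 x 104 mm, top 70 mm above the bench, at one end. Origin on the bench under the vertical crank axis; the jaw travels along the clamp's own +y; bed from y = -80 to +320 mm.
- crank_centre (a point): point on the vertical crank axis, on the top face of the crank arm, 112 mm above the bench. The steel arm (14 mm wide, 12 mm thick, its underside 30 mm above the gearbox) reaches out from here.
- fold_hinge (a point): centre of the handle's fold hinge, 80 mm from the crank axis at the outer end of the arm, 125 mm above the bench. The hinge axis is level and square to the arm; two cheeks 31 mm over their outsides, up to 132 mm above the bench, hold it.
- grip (a point): grip point on the black handle's centre line, 50 mm from the fold hinge. The handle's sleeve is a cylinder 22 mm across, from 15 to 75 mm from the hinge, and spins freely about its own length. Folded, the handle lies above the arm (centre line 125 mm above the bench) and points to the crank axis; swung out, it stands straight up from the hinge, tip 200 mm above the bench, and is the handle to crank by.
- handle (a joint): fold angle of the handle, rad: 0 folded flat on the arm, 1.571 upright (a stop). Stiff hinge, 0.14 Nm of friction, stays where it is left.
- crank (a joint): turn of the crank, rad, growing clockwise seen from above, which closes the jaw 14 mm per rad. It starts somewhere from 0 to 1.7 and has turned 4 to 5.3 when the boards are tight. Its friction of 0.55 Nm keeps it where it is left: turning it free takes about 7 N along the circle at the handle, plus 1.75 N for every 10 N of squeeze on the boards (so about 13 N at 35 N). Above about 39 N the boards push the crank back a little when it is let go, down to that.
- jaw: dark steel face of the moving jaw, 120 mm wide, 10 mm thick, sprung on a grey carriage 22 mm thick, 4 mm behind it, from 24 to 70 mm above the bench; origin in the middle of the pressing face, which looks along the clamp's +y.
- stop: dark steel end stop, 120 x 30 x 50 mm high, fixed on the bed; its place differs from run to run. Origin centre of its underside, pressing face 15 mm towards the jaw.
- board_a: pale wood board nearer the jaw, about 110 x 42 x 40 mm high, lying loose on the bed; origin centre of its underside. Boards and jaws give a little: the squeeze rises from nothing to 35 N over very roughly 0.1 to 0.2 rad of crank.
- board_b: the same board again, nearer the end stop.
- screwdriver: screwdriver lying beside the clamp, origin at its underside; a bystander
- offcut: brown wooden offcut, 90 x 45 x 30 mm, flat beside the clamp; a bystander
- tape_roll: roll of pale tape, 72 mm across, 24 mm high, flat beside the clamp; a bystander

How it is judged (in metres and radians):
On the way, in this order (a step that is already met when the one before it is completed fails the run):
1. the handle is swung out upright (value of joint handle above 1.35 rad), for 0.1 s.
2. with the handle out, the boards are squeezed against the end stop (contact force between jaw and board_a above 15 N and contact force between board_b and stop above 15 N and value of joint handle above 1 rad), for 0.2 s.
3. the handle is folded down again (value of joint handle below 0.15 rad), for 0.1 s.
At the end, for the whole second after the job is handed in: Both boards lie level and still, closed up between jaw and end stop with at least 15 N at each of the three faces, and the handle is folded flat on its arm (within 0.15 rad) (contact force between jaw and board_a above 15 N and contact force between board_a and board_b above 15 N and contact force between board_b and stop above 15 N and value of joint handle below 0.15 rad and angle between each of board_a, board_b's own z axis and vertical below 0.08 rad and linear speed of each of board_a, board_b below 0.02 m/s); the robot touches nothing.
It fails at once if the boards are bruised: squeezed with more than 65 N (contact force between jaw and board_a above 65 N or contact force between board_b and stop above 65 N).
It fails at once if a bystander is pushed more than 30 mm (distance of any of screwdriver, offcut, tape_roll from where it was at the start of the episode above 0.03 m).
It also fails if it takes over 64 s, if anything falls off the work surface, if the arm or the gripper's body presses on something with over 40 N, if the wrist force passes 120 N, or if a joint passes its speed limit or range.

## Working session

There is one attempt and no reset: what is moved stays moved. The work goes in short steps, Python scripts to look and compute and a shell command to move; the robot and the scene stay as the last step left them, time stands still between calls to the robot, and variables do not carry over. Pictures are saved under pics/ and viewed, at most 10 in all, crops included, and the job is handed in when it is done.

```bash
mkdir -p pics; ls; python3 - <<'E'
from cell import sensors,get_image,camera_params
import cv2
for n in("scene","top"):
    cv2.imwrite(f"pics/{n}0.png",get_image(n)); p=camera_params(n); print(n,p)
print(sensors.read_state())
E
```

```text
pics
scene {'mtx': array([[436.40751192,   0.        , 319.69787247],
       [  0.        , 436.40751192, 235.84052393],
       [  0.        ,   0.        ,   1.        ]]), 'rvec': array([ 0.75685368,  2.66339184, -1.04569001]), 'tvec': array([ 491.05823639, -148.46730255,  986.60486239])}
top {'mtx': array([[600.85409362,   0.        , 312.24598759],
       [  0.        , 600.85409362, 232.91168833],
       [  0.        ,   0.        ,   1.        ]]), 'rvec': array([ 2.19770438, -2.18726588,  0.09964937]), 'tvec': array([ 11.56123102, 573.89855213, 908.85754539])}
{'clock': 0.1, 'qpos': array([ 1.07817105,  0.6292472 ,  0.03844161,  1.51825723, -0.02701611,
        0.99627888, -0.02001741]), 'qd': array([-0.00038145, -0.00268792,  0.00093834, -0.00240845,  0.00019073,
        0.00066766,  0.0006376 ]), 'tau': array([ 2.78533174e-03, -5.64533722e+01,  1.23039924e+00, -1.93973780e+01,
        1.12356819e-02,  5.43228962e-03, -7.47595863e-06]), 'eef_pos': array([ 268.89695029, -591.17197836,  230.48858511]), 'tool_rot': array([-3.13991957e+00,  7.36080413e-07,  4.26801886e-01]), 'force': array([ 0.16248826, -0.74495331,  0.19440524]), 'torque': array([-0.00116522,  0.00855755,  0.02599046]), 'gripper_force': 0.0, 'width': 85.31738656212946}
```

View pics/scene0.png

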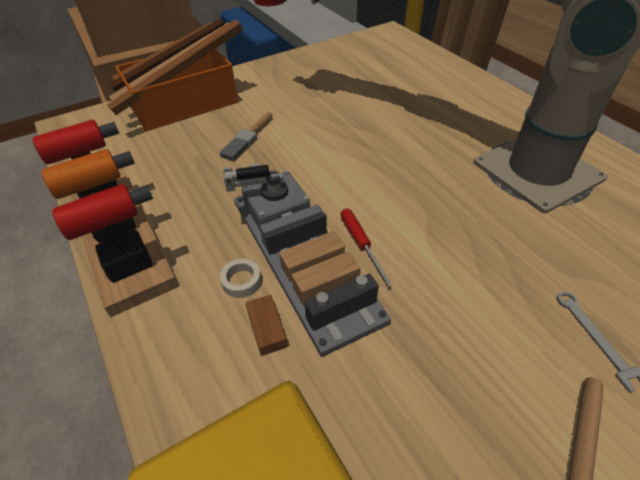

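View pics/top0.png

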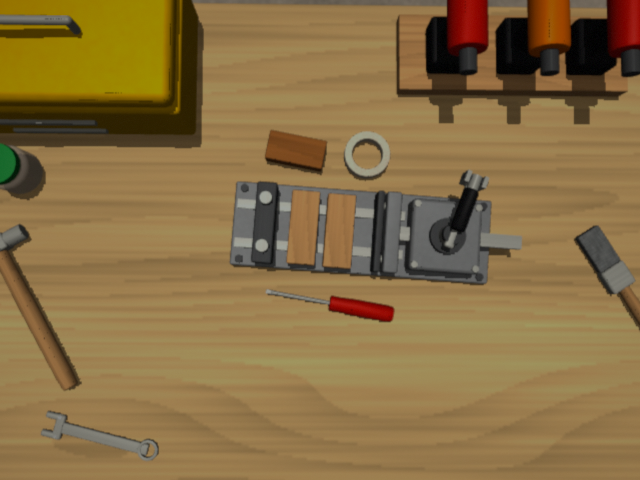

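The top view shows the crank centre near (447,237), the fold hinge near (474,182), and the jaw at columns 375–400. The boards are around 305 and 340, the stop around 265. In the scene view the hinge is near (233,180) and the black sleeve runs from (238,174) to (268,172).

```bash
cat > h.py <<'E'
import numpy as np,cv2
from cell import sensors,get_image,camera_params
def cam(n):
    p=camera_params(n); R=cv2.Rodrigues(np.array(p["rvec"]))[0]; return p["mtx"],R,np.array(p["tvec"]).ravel()
def ray(n,uv):
    K,R,t=cam(n); d=R.T@np.linalg.inv(K)@np.array([*uv,1.]); return -R.T@t,d
def onz(n,uv,z):
    c,d=ray(n,uv); return c+d*(z-c[2])/d[2]
def tri(a,b):
    (c1,d1),(c2,d2)=ray("top",a),ray("scene",b)
    s=np.linalg.lstsq(np.c_[d1,-d2],c2-c1,rcond=None)[0]
    p,q=c1+d1*s[0],c2+d2*s[1]; return (p+q)/2,np.linalg.norm(p-q)
def px(n,P):
    K,R,t=cam(n); return cv2.projectPoints(np.array(P,float).reshape(-1,1,3),R,t,K,None)[0].reshape(-1,2)
E
python3 - <<'E'
from h import *
np.set_printoptions(precision=1,suppress=True)
for m in ("top","scene"): print(m,ray(m,(320,240))[0])
for uv in((235,182),(232,265),(491,201),(488,283)): print("bed",onz("top",uv,20))
print("centre",tri((447,238),(274,188)),onz("top",(447,238),112))
print("hinge",tri((474,182),(232,180)),onz("top",(474,182),130))
for n,(x0,y0,x1,y1) in dict(top=(440,175,495,250),scene=(222,160,290,200)).items():
    im=get_image(n); m=(im.max(2)<45).astype(np.uint8); m2=np.zeros_like(m); m2[y0:y1,x0:x1]=m[y0:y1,x0:x1]
    k,l,s,c=cv2.connectedComponentsWithStats(m2)
    for i in range(1,k):
        if s[i][4]>25: print(n,s[i],c[i])
a=cv2.resize(get_image("top")[165:265,420:530],None,fx=5,fy=5,interpolation=2)
b=cv2.resize(get_image("scene")[150:220,210:320],None,fx=5,fy=5,interpolation=2)
cv2.imwrite("pics/c1.png",np.vstack([a[:,:],b])[:,:].astype(np.uint8)) if 0 else cv2.imwrite("pics/c1.png",np.hstack([cv2.resize(a,(400,364)),cv2.resize(b,(400,364))]))
E
```

```text
top [505.8  30.5 948. ]
scene [814.9 413.5 633.6]
bed [652.6 134.7  20. ]
bed [523.7 137.6  20. ]
bed [ 625.4 -265.    20. ]
bed [ 497.7 -258.1   20. ]
centre (array([ 564.5, -182.2,   76.8]), np.float64(2.7158418742260575)) [ 561.  -172.8  112. ]
hinge (array([ 638.3, -211. ,  110.5]), np.float64(5.349907385760971)) [ 637.5 -206.9  130. ]
top [461 175   5  10  29] [462.8 180. ]
top [440 187  38  63 881] [460.2 213.8]
scene [237 166  51  34 597] [261.1 179.2]
```

View pics/c1.png

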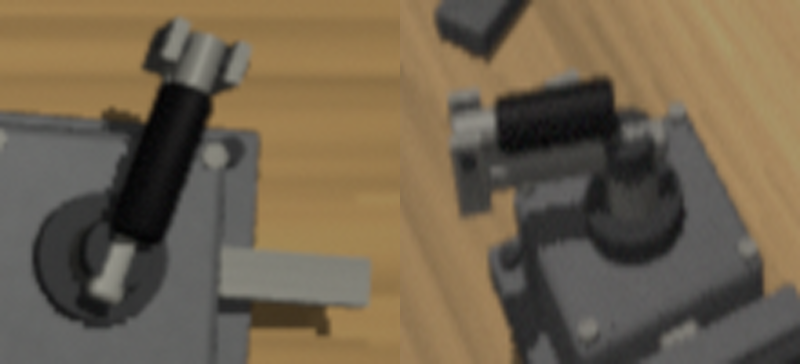

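The crop shows the sleeve centre line clearly. In full-frame pixels it runs (471.4,189.8)→(457.1,228.3) in the top view and (238.3,173.5)→(267.2,172.1) in the scene view. The hinge is near top (475.5,181.5).

```bash
python3 - <<'E'
from h import *
np.set_printoptions(precision=1,suppress=True)
A,e=tri((471.4,189.8),(238.3,173.5)); B,f=tri((457.1,228.3),(267.2,172.1)); print(A,e,B,f,np.linalg.norm(A-B))
a,b=onz("top",(471.4,189.8),125),onz("top",(457.1,228.3),125);print(a,b,np.linalg.norm(a-b),np.arctan2(*(a-b)[1::-1]))
C=np.array([567,-182.4]);
h=onz("top",(475.5,181.5),127)[:2]; print("hinge",h,np.linalg.norm(h-C),np.arctan2(*(h-C)[::-1]))
u=np.array([.067,.998])
im=get_image("top")
# along-axis profile in clamp line: jaw, boards, stop (top edges)
for nm,uv,z in(("jaw",(385,232),70),("A-",(354,232),40),("A+",(325,231),40),("B-",(319,230),40),("B+",(289,229),40),("stop",(276,228),50)):
    print(nm,(onz("top",uv,z)[:2]-C)@u)
cv2.imwrite("pics/c2.png",cv2.resize(im[170:295,225:425],None,fx=4,fy=4,interpolation=2))
E
```

```text
[ 625.6 -203.3  125.5] 3.792948380667907 [ 574.2 -185.6  118.1] 0.10423760460003388 54.90156893354222
[ 627.4 -204.5  125. ] [ 573.7 -183.8  125. ] 57.545939497573144 -0.36720500667640915
hinge [ 638.7 -209.8] 76.77206054429695 -0.3652818764970241
jaw 90.84193178685754
A- 133.86979247743787
A+ 177.9051415161946
B- 187.09256159908273
B+ 232.56458896299594
stop 251.82841812923328
```

View pics/c2.png

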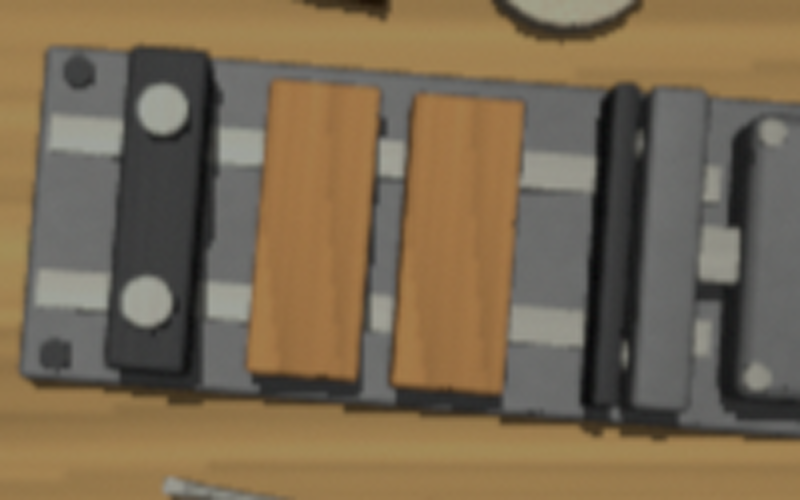

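The crop shows the stop's right edge at column 276, board B at 289.5–317, board A at 325.5–353, and the jaw face at 374. There is a clear gap at every face.

```bash
python3 - <<'E'
from h import *
C=np.array([567,-182.4]);u=np.array([.067,.998])
v={}
for nm,uv,z in(("jaw",(374,231),70),("A-",(353,230),60),("A+",(325.5,230),60),("B-",(317,230),60),("B+",(289.5,229),60),("stop",(276.3,228),70)):
    v[nm]=(onz("top",uv,z)[:2]-C)@u; print(nm,v[nm])
t=v["stop"]-v["jaw"]-(v["A+"]-v["A-"])-(v["B+"]-v["B-"]); t2=v["stop"]-v["jaw"]-84
print(t,t/14,t2,t2/14)
s=sensors.read_state(); y=s["tool_rot"][2]; p=s["eef_pos"]
G=C+30*np.array([np.cos(-.367),np.sin(-.367)])
d=G-p[:2]; print("G",G,"tool x,y cm",d@[np.cos(y),np.sin(y)]/10,d@[np.sin(y),-np.cos(y)]/10,"turn",np.degrees(y+.367))
E
```

```text
jaw 107.08632338319072
A- 137.18998806571767
A+ 177.93902261525545
B- 190.52072907306322
B+ 231.29260790150056
stop 250.42227838434007
61.81504162317424 4.415360115941017 59.33595500114936 4.238282500082097
G [ 595.00223984 -193.16450481] tool x,y cm 46.16547112784412 -22.77404760924666 turn 45.48009492017583
```

```bash
python3 -m inch '[[[46.2,-22.8,0,45.5],[46.2,-22.8,0,45.5],[46.2,-22.8,0,45.5],[46.2,-22.8,0,45.5],[46.2,-22.8,0,45.5],[46.2,-22.8,0,45.5],[46.2,-22.8,0,45.5],[46.2,-22.8,0,45.5]]]' 6
cat > d.py <<'E'
# usage: python3 d.py X Y Z YAW  -> shift in tool axes (cm) and turn (deg) from the measured pose
import sys; from h import *
X,Y,Z,w=map(float,sys.argv[1:5]); s=sensors.read_state(); p=s["eef_pos"]; y=s["tool_rot"][2]; d=np.array([X,Y])-p[:2]
print("t",s["clock"],"pos",p.round(1),"yaw",round(y,3),"rot",s["tool_rot"].round(3),"F",s["force"].round(1))
print("shift",round(d@[np.cos(y),np.sin(y)]/10,2),round(d@[np.sin(y),-np.cos(y)]/10,2),round((p[2]-Z)/10,2),"turn",round(np.degrees(y-w),1))
E
python3 d.py 595 -193.2 160 -0.367
```

```text
clock: 1.02
eef_pos: [481.3, -331.8, 231.5]
tool_rot: [3.141, -0.0, -0.369]
force: [1.0, 0.1, -0.7]
width: 59.9
gripper_force: 0.0
t 1.0167 pos [ 481.3 -331.8  231.5] yaw -0.369 rot [ 3.141 -0.    -0.369] F [ 1.   0.1 -0.7]
shift 5.6 -17.03 7.15 turn -0.1
```

```bash
python3 -m inch '[[[5.6,-17,0,0],[5.6,-17,0,0],[5.6,-17,0,0],[5.6,-17,0,0],[5.6,-17,5,0],[5.6,-17,7,0],[5.6,-17,7,0],[5.6,-17,7,0]]]'
python3 d.py 595 -193.2 106 -0.367
python3 - <<'E'
from h import *
a=cv2.resize(get_image("top")[140:290,390:540],(400,400),interpolation=2)
b=cv2.resize(get_image("scene")[90:240,190:340],(400,400),interpolation=2)
cv2.imwrite("pics/c3.png",np.hstack([a,b]))
E
```

```text
clock: 1.68
eef_pos: [592.3, -195.0, 160.3]
tool_rot: [3.141, 0.004, -0.367]
force: [1.0, -0.5, 1.1]
width: 60.0
gripper_force: 0.0
t 1.6833 pos [ 592.3 -195.   160.3] yaw -0.367 rot [ 3.141  0.004 -0.367] F [ 1.  -0.5  1.1]
shift 0.19 -0.27 5.43 turn -0.0
```

View pics/c3.png

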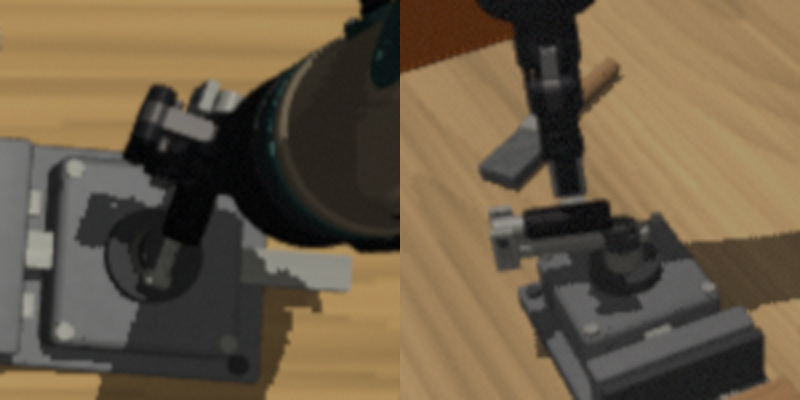

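The fingers straddle the sleeve in line, above its inner half: top-view crop (190,200), scene crop (567,190).

```bash
python3 -m inch '[[[0,0,2.5,0],[0,0,4.5,0],[0,0,5.4,0],[0,0,5.4,0]]]'
python3 d.py 595 -193.2 106 -0.367
```

```text
clock: 2.12
eef_pos: [592.7, -195.9, 107.2]
tool_rot: [3.141, 0.001, -0.369]
force: [-0.9, -0.9, -0.1]
width: 59.7
gripper_force: 0.0
t 2.1167 pos [ 592.7 -195.9  107.2] yaw -0.369 rot [ 3.141e+00  1.000e-03 -3.690e-01] F [-0.9 -0.9 -0.1]
shift 0.11 -0.34 0.12 turn -0.1
```

```bash
python3 -m inch '[[[0.1,-0.3,0,0],[0.1,-0.3,0,0],[0.1,-0.3,0,0],[0.1,-0.3,0,0],[0.1,-0.3,0,0],[0.1,-0.3,0,0],[0.1,-0.3,0,0],[0.1,-0.3,0,0]]]' 1.5
python3 d.py 595 -193.2 106 -0.367
```

```text
clock: 2.78
eef_pos: [596.8, -192.5, 108.9]
tool_rot: [-3.141, -0.003, -0.367]
force: [0.9, 1.3, 7.1]
width: 19.9
gripper_force: 58.6
t 2.7833 pos [ 596.8 -192.5  108.9] yaw -0.367 rot [-3.141e+00 -3.000e-03 -3.670e-01] F [0.9 1.3 7.1]
shift -0.15 0.13 0.29 turn 0.0
```

```bash
python3 -m inch '[[[0.17,0,-1.27,0],[0.66,0,-2.45,0],[1.44,0,-3.46,0],[2.45,0,-4.24,0],[3.63,0,-4.73,0],[4.9,0,-4.9,0],[5.1,0,-4.9,0],[5.1,0,-4.9,0]]]'
python3 d.py 641.7 -211 156 -0.367
python3 - <<'E'
from h import *
a=cv2.resize(get_image("top")[140:290,390:540],(400,400),interpolation=2)
b=cv2.resize(get_image("scene")[90:240,190:340],(400,400),interpolation=2)
cv2.imwrite("pics/c4.png",np.hstack([a,b]))
E
```

```text
clock: 3.45
eef_pos: [637.2, -207.9, 155.2]
tool_rot: [-3.14, 0.015, -0.367]
force: [-11.2, 5.7, 6.4]
width: 19.4
gripper_force: 58.2
t 3.45 pos [ 637.2 -207.9  155.2] yaw -0.367 rot [-3.14   0.015 -0.367] F [-11.2   5.7   6.4]
shift 0.53 0.13 -0.08 turn -0.0
```

View pics/c4.png

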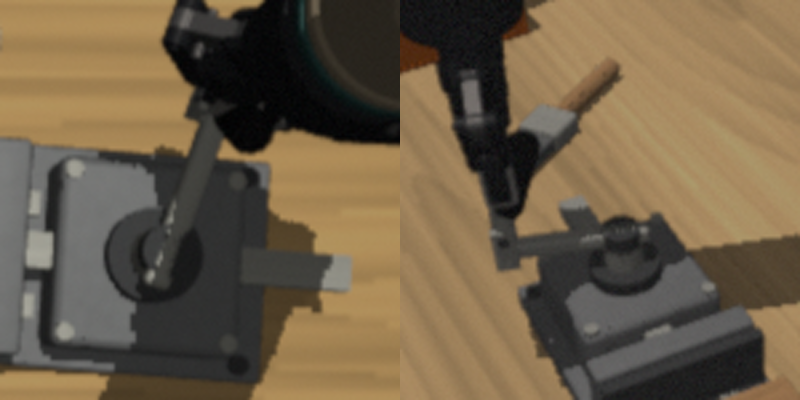

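The top view shows the arm still at its angle with the handle end-on near crop (205,100). In the scene the handle stands upright at crop (505,180), leaning little, and the inward force says it is at the stop. Next I crank 1 rad while easing the radial push.

```bash
python3 -m inch '[[[-0.3,0,0,0],[-0.3,0,0,0],[-0.55,1.98,0,4],[-1.28,3.84,0,8],[-2.45,5.45,0,12],[-3.98,6.73,0,16],[-3.98,6.73,0,16],[-3.98,6.73,0,16]]]'
python3 d.py 583 -259 156 -0.647
```

```text
clock: 4.22
eef_pos: [582.5, -263.1, 157.4]
tool_rot: [3.139, -0.006, -0.648]
force: [3.0, -5.5, 0.1]
width: 19.4
gripper_force: 69.8
t 4.2167 pos [ 582.5 -263.1  157.4] yaw -0.648 rot [ 3.139 -0.006 -0.648] F [ 3.  -5.5  0.1]
shift -0.21 -0.36 0.14 turn -0.1
```

```bash
cat > c.py <<'E'
# usage: c.py Cx Cy step n turnstep : rows (tool cm, deg) for n clockwise steps from the present angle on R=80
import sys; from h import *
cx,cy,st,n,tn=map(float,sys.argv[1:6]); s=sensors.read_state(); p=s["eef_pos"]; y=s["tool_rot"][2]; r=p[:2]-[cx,cy]
ph=np.arctan2(r[1],r[0]); F=s["force"][:2]
print("t",s["clock"],"pos",p.round(1),"R",np.hypot(*r).round(1),"phi",ph.round(3),"yaw",y.round(3),"Frad",(F@[np.cos(ph),np.sin(ph)]).round(1),"Ftan(cw)",(F@[np.sin(ph),-np.cos(ph)]).round(1),"tz",s["torque"][2].round(2),"rp",s["tool_rot"][:2].round(3),"q7",s["qpos"][6].round(2))
for i in range(1,int(n)+1):
    a=ph-i*st; d=np.array([cx+80*np.cos(a),cy+80*np.sin(a)])-p[:2]
    print([round(float(d@[np.cos(y),np.sin(y)]/10),2),round(float(d@[np.sin(y),-np.cos(y)]/10),2),0,round(i*tn,1)])
E
python3 c.py 562 -186 .25 4 4
```

```text
t 4.2167 pos [ 582.5 -263.1  157.4] R 79.8 phi -1.311 yaw -0.648 Frad 6.1 Ftan(cw) -1.5 tz -0.15 rp [ 3.139 -0.006] q7 -1.61
[-1.4, 1.42, 0, 4.0]
[-3.11, 2.43, 0, 8.0]
[-5.03, 2.99, 0, 12.0]
[-7.02, 3.06, 0, 16.0]
```

```bash
python3 -m inch '[[[-1.4,1.42,0,-6.5],[-3.11,2.43,0,-13],[-5.03,2.99,0,-19.5],[-7.02,3.06,0,-26],[-7.02,3.06,0,-32],[-7.02,3.06,0,-38]]]'
python3 c.py 562 -186 .25 7 -6.5
```

```text
clock: 4.72
eef_pos: [514.6, -230.9, 157.1]
tool_rot: [-3.131, -0.011, 0.029]
force: [15.0, 20.3, -2.0]
width: 18.9
gripper_force: 66.5
t 4.7167 pos [ 514.6 -230.9  157.1] R 65.2 phi -2.383 yaw 0.029 Frad -24.9 Ftan(cw) 4.4 tz -0.21 rp [-3.131 -0.011] q7 -1.06
[-2.23, -0.66, 0, -6.5]
[-2.93, -2.53, 0, -13.0]
[-3.14, -4.51, 0, -19.5]
[-2.85, -6.49, 0, -26.0]
[-2.08, -8.33, 0, -32.5]
[-0.88, -9.92, 0, -39.0]
[0.68, -11.17, 0, -45.5]
```

```bash
python3 - <<'E'
from h import *
a=cv2.resize(get_image("top")[160:310,390:540],(400,400),interpolation=2)
b=cv2.resize(get_image("scene")[70:220,190:340],(400,400),interpolation=2)
cv2.imwrite("pics/c5.png",np.hstack([a,b]))
E
python3 c.py 567 -182 .25 1 0
```

```text
t 4.8167 pos [ 514.8 -231.   157.1] R 71.6 phi -2.388 yaw 0.027 Frad -23.6 Ftan(cw) 5.1 tz -0.22 rp [-3.13  -0.011] q7 -1.06
[-1.76, -1.09, 0, 0.0]
```

View pics/c5.png

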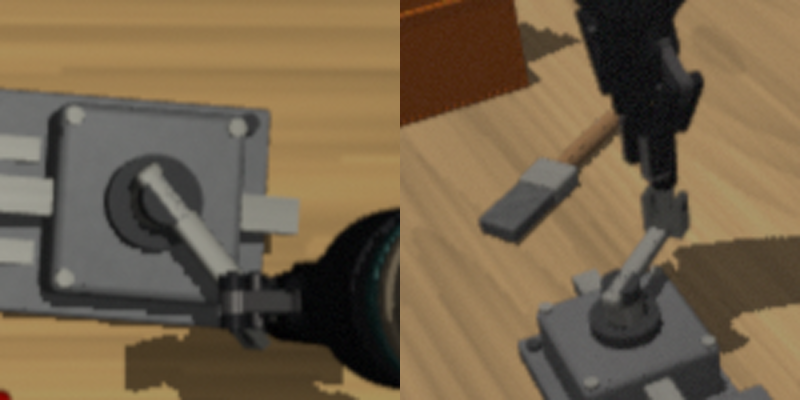

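The top view shows the arm running from the hub at crop (150,190) to the cheeks at crop (238,292). The handle stands upright in the fingers.

```bash
python3 - <<'E'
from h import *
f=lambda x,y:(390+x/2.667,160+y/2.667)
g=lambda x,y:(190+(x-400)/2.667,70+y/2.667)
print("disc",[onz("top",f(153,203),z)[:2].round(1) for z in(75,90,100)])
print("arm inner tip",onz("top",f(150,172),112).round(1),"arm outer",onz("top",f(222,272),112).round(1))
print("hinge",onz("top",f(240,296),128).round(1), tri(f(240,296),g(663,210)))
P=onz("top",f(150,172),112)[:2];Q=onz("top",f(222,272),112)[:2];d=P-Q;print("arm dir",np.arctan2(-d[1],-d[0]))
E
```

```text
disc [array([ 566.2, -182.4]), array([ 565.2, -178.8]), array([ 564.5, -176.3])]
arm inner tip [ 580. -172.  112.] arm outer [ 527.6 -209.2  112. ]
hinge [ 514.9 -213.7  128. ] (array([ 514.18343242, -212.36385667,  130.91001531]), np.float64(1.764528868736456))
arm dir -2.5236089948850857
```

```bash
python3 - <<'E'
from h import *
P=[(514.8,-231,157),(508.6,-236.7,125),(567,-182,112),(567,-182,70),(514.8,-231,200)]
print("top",((px("top",P)-[390,160])*2.667).round(0).tolist())
print("scene",((px("scene",P)-[190,70])*2.667+[400,0]).round(0).tolist())
P=[(637.2,-207.9,155.2),(640,-210,125)]
print("c4 top",((px("top",P)-[390,140])*2.667).round(0).tolist())
print("c4 scene",((px("scene",P)-[190,90])*2.667+[400,0]).round(0).tolist())
E
```

```text
top [[292.0, 296.0], [283.0, 309.0], [169.0, 197.0], [150.0, 202.0], [322.0, 295.0]]
scene [[646.0, 167.0], [653.0, 197.0], [618.0, 278.0], [624.0, 323.0], [641.0, 113.0]]
c4 top [[240.0, 105.0], [227.0, 109.0]]
c4 scene [[500.0, 190.0], [503.0, 225.0]]
```

```bash
python3 -m inch '[[[0.8,-1.2,0,0],[0.8,-1.2,0,0],[0.8,-1.2,0,0],[0.8,-1.2,0,0]]]'
python3 c.py 567 -182 .25 4 0; python3 -c "
from h import *
s=sensors.read_state();print(s['force'],s['torque'],s['width'])"
```

```text
clock: 5.15
eef_pos: [516.4, -228.7, 156.7]
tool_rot: [-3.141, -0.002, 0.017]
force: [4.6, 3.2, 0.3]
width: 18.5
gripper_force: 57.5
t 5.15 pos [ 516.4 -228.7  156.7] R 68.9 phi -2.397 yaw 0.017 Frad -5.5 Ftan(cw) -0.8 tz -0.05 rp [-3.141e+00 -2.000e-03] q7 -1.09
[-1.96, -0.9, 0, 0.0]
[-2.65, -2.77, 0, 0.0]
[-2.86, -4.76, 0, 0.0]
[-2.56, -6.73, 0, 0.0]
[4.56951912 3.16343797 0.32382685] [ 0.8350197  -0.75959555 -0.04924313] 18.518820138116126
```

The handle sits off-centre in the pads by about 14 mm along tool -x: the opening is shrinking and the arm direction measures -2.52. I'll release, lift, pre-rotate and regrip with the pads tangential.

```bash
python3 -m inch '[[[0,0,0,0],[0,0,0,0],[0,0,0,0],[0,0,-2.5,0],[0,0,-6,0],[0,0,-6,-7],[0,0,-6,-14],[0,0,-6,-21]]]' 6
python3 -m inch '[[[0,0,0,-7],[0,0,0,-14],[0,0,0,-21],[0,0,0,-28],[0,0,0,-35],[0,0,0,-42],[0,0,0,-49],[0,0,0,-56]]]'
python3 -m inch '[[[0,0,0,-7],[0,0,0,-14],[0,0,0,-21],[0,0,0,-28],[0,0,0,-35],[0,0,0,-42],[0,0,0,-49],[0,0,0,-56]]]'
python3 - <<'E'
from h import *
a=cv2.resize(get_image("top")[160:310,390:540],(400,400),interpolation=2)
b=cv2.resize(get_image("scene")[70:220,190:340],(400,400),interpolation=2)
cv2.imwrite("pics/c6.png",np.hstack([a,b]))
E
python3 d.py 502 -228.5 156 3.76
```

```text
clock: 5.82
eef_pos: [514.6, -230.3, 217.0]
tool_rot: [3.14, 0.0, 0.388]
force: [-0.2, 0.4, -0.9]
width: 59.9
gripper_force: 0.0
clock: 6.48
eef_pos: [514.1, -230.4, 216.1]
tool_rot: [-3.141, 0.001, 1.365]
force: [-0.0, -1.1, -0.0]
width: 60.0
gripper_force: 0.0
clock: 7.15
eef_pos: [514.1, -230.5, 216.0]
tool_rot: [-3.14, -0.0, 2.343]
force: [0.4, -0.9, -0.4]
width: 60.2
gripper_force: 0.0
t 7.25 pos [ 514.2 -230.4  215.9] yaw 2.337 rot [-3.141e+00 -1.000e-03  2.337e+00] F [ 0.3 -0.1 -0.5]
shift 0.98 -0.74 5.99 turn -81.5
```

View pics/c6.png

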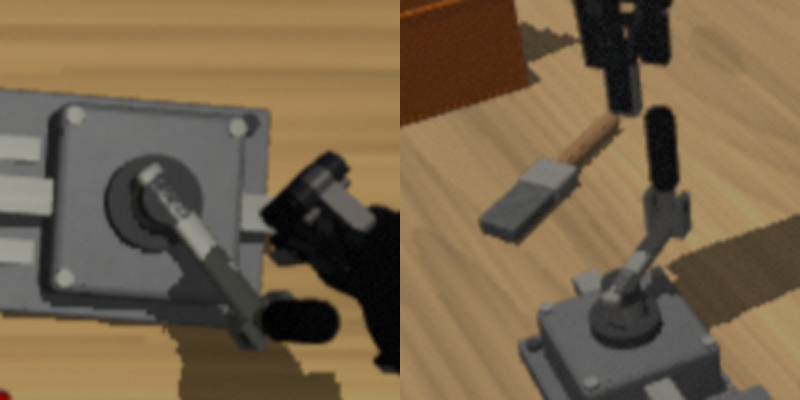

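The handle stands upright, with the sleeve in the top crop from about (283,319) at its base to (318,321) at its tip, and in the scene crop from (662,185) to (660,112).

```bash
python3 - <<'E'
from h import *
f=lambda x,y:(390+x/2.667,160+y/2.667)
g=lambda x,y:(190+(x-400)/2.667,70+y/2.667)
print("tip",onz("top",f(318,321),200).round(1),tri(f(318,321),g(660,112)))
print("base",onz("top",f(283,319),140).round(1),tri(f(283,319),g(662,185)))
# bias check: open gripper, TCP known
print("fingers",px("top",[(514.2,-230.4,216)]),(px("top",[(514.2,-230.4,216)])-[390,160])*2.667)
E
```

```text
tip [ 502.6 -228.8  200. ] (array([ 501.9961522 , -229.10452484,  197.91131234]), np.float64(1.4738292581844132))
base [ 503.3 -231.8  140. ] (array([ 502.92777628, -232.88174544,  135.97919567]), np.float64(0.8719869409051678))
fingers [[514.84229818 270.94151598]] [[332.95440925 295.88102312]]
```

```bash
python3 -m inch '[[[0.8,-0.8,0,-7],[0.8,-0.8,0,-14],[0.8,-0.8,0,-21],[0.8,-0.8,0,-28],[0.8,-0.8,0,-35],[0.8,-0.8,0,-42],[0.8,-0.8,0,-49],[0.8,-0.8,0,-56]]]'
python3 -m inch '[[[0,0,0,-7],[0,0,0,-14],[0,0,0,-21],[0,0,0,-27],[0,0,0,-27],[0,0,0,-27]]]'
python3 d.py 502.8 -230.3 152 3.786;python3 c.py 567 -182 .12 1 0
```

```text
clock: 7.92
eef_pos: [503.1, -230.0, 216.1]
tool_rot: [-3.141, -0.001, -2.967]
force: [0.4, 0.0, -0.8]
width: 60.3
gripper_force: 0.0
clock: 8.42
eef_pos: [503.3, -229.7, 215.9]
tool_rot: [3.141, -0.001, -2.503]
force: [-0.2, -0.8, 0.5]
width: 60.0
gripper_force: 0.0
t 8.4167 pos [ 503.3 -229.7  215.9] yaw -2.503 rot [ 3.141e+00 -1.000e-03 -2.503e+00] F [-0.2 -0.8  0.5]
shift 0.07 -0.02 6.39 turn -360.3
t 8.4167 pos [ 503.3 -229.7  215.9] R 79.6 phi -2.499 yaw -2.503 Frad 0.7 Ftan(cw) -0.5 tz 0.01 rp [ 3.141e+00 -1.000e-03] q7 2.0
[-0.02, 0.96, 0, 0.0]
```

```bash
python3 -m inch '[[[0,0,3,0],[0,0,6.2,0],[0,0,6.2,0],[0,0,6.2,0]]]' && python3 -m inch '[[[0,0,0,0],[0,0,0,0],[0,0,0,0],[0,0,0,0],[0,0,0,0],[0,0,0,0],[0,0,0,0]]]' 1.5
python3 c.py 567 -182 .12 8 6.9
```

```text
clock: 8.75
eef_pos: [502.7, -229.2, 153.6]
tool_rot: [3.139, -0.002, -2.499]
force: [-0.1, 0.6, 0.8]
width: 60.0
gripper_force: 0.0
clock: 9.33
eef_pos: [504.5, -229.1, 156.1]
tool_rot: [-3.14, 0.001, -2.497]
force: [-1.3, 1.3, 6.4]
width: 20.8
gripper_force: 58.3
t 9.3333 pos [ 504.5 -229.1  156.1] R 78.3 phi -2.495 yaw -2.497 Frad 0.3 Ftan(cw) 1.8 tz -0.02 rp [-3.14e+00  1.00e-03] q7 1.93
[0.12, 0.96, 0, 6.9]
[-0.05, 1.9, 0, 13.8]
[-0.33, 2.82, 0, 20.7]
[-0.72, 3.7, 0, 27.6]
[-1.21, 4.52, 0, 34.5]
[-1.8, 5.28, 0, 41.4]
[-2.47, 5.96, 0, 48.3]
[-3.23, 6.56, 0, 55.2]
```

```bash
python3 -m inch '[[[0.1,0.96,0,6.9],[-0.05,1.9,0,13.8],[-0.33,2.82,0,20.7],[-0.72,3.7,0,27.6],[-1.21,4.52,0,34.5],[-1.8,5.28,0,41.4],[-2.47,5.96,0,48.3],[-3.23,6.56,0,55.2]]]'
python3 c.py 567 -182 .12 8 6.9
```

```text
clock: 10.0
eef_pos: [490.8, -160.9, 156.1]
tool_rot: [-3.137, 0.004, 2.814]
force: [-0.5, -7.0, 5.2]
width: 20.5
gripper_force: 59.5
t 10.0 pos [ 490.8 -160.9  156.1] R 79.0 phi 2.871 yaw 2.814 Frad -1.4 Ftan(cw) -6.9 tz -0.04 rp [-3.137  0.004] q7 1.01
[0.09, 0.95, 0, 6.9]
[-0.02, 1.91, 0, 13.8]
[-0.26, 2.84, 0, 20.7]
[-0.6, 3.73, 0, 27.6]
[-1.04, 4.58, 0, 34.5]
[-1.59, 5.37, 0, 41.4]
[-2.22, 6.09, 0, 48.3]
[-2.94, 6.73, 0, 55.2]
```

```bash
python3 -m inch '[[[0.09,0.95,0,6],[0,1.9,0,12],[-0.22,2.83,0,19],[-0.57,3.72,0,26],[-1.02,4.57,0,33],[-1.57,5.36,0,40],[-2.2,6.08,0,46]]]'
python3 c.py 567 -182 .05 8 2.9
python3 - <<'E'
from h import *
im=get_image("top");cv2.imwrite("pics/c7.png",cv2.resize(im[170:295,225:425],None,fx=4,fy=4,interpolation=2))
E
```

```text
clock: 10.58
eef_pos: [529.9, -111.1, 156.0]
tool_rot: [-3.139, 0.006, 2.011]
force: [-3.2, -10.5, 7.2]
width: 20.5
gripper_force: 59.7
t 10.5833 pos [ 529.9 -111.1  156. ] R 80.0 phi 2.053 yaw 2.011 Frad -7.9 Ftan(cw) -7.7 tz -0.03 rp [-3.139  0.006] q7 0.29
[0.01, 0.4, 0, 2.9]
[-0.01, 0.8, 0, 5.8]
[-0.04, 1.2, 0, 8.7]
[-0.09, 1.59, 0, 11.6]
[-0.17, 1.99, 0, 14.5]
[-0.26, 2.38, 0, 17.4]
[-0.37, 2.76, 0, 20.3]
[-0.5, 3.14, 0, 23.2]
```

View pics/c7.png

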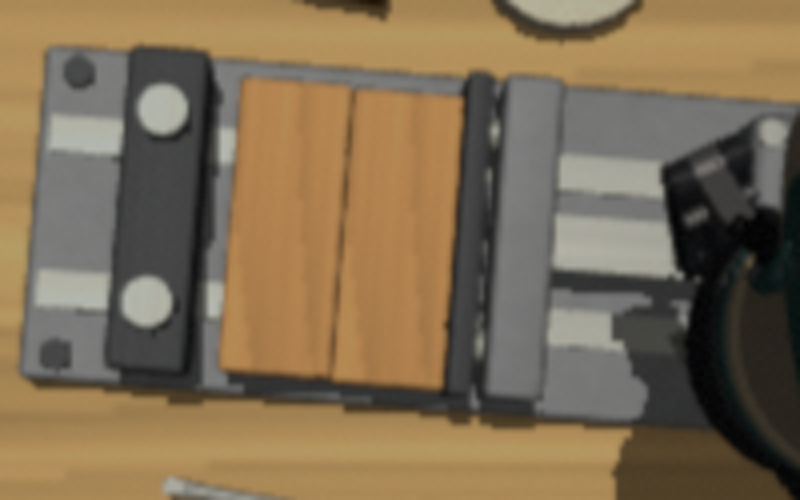

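The boards are together, with a gap of about 6–9 mm left between board B (crop column 230) and the stop (crop column 205). I'll go on in small steps.

```bash
python3 -m inch '[[[-0.1,0.4,0,2],[-0.1,0.8,0,4],[-0.14,1.2,0,6.5],[-0.2,1.59,0,9],[-0.25,1.99,0,12],[-0.35,2.38,0,15]]]'
python3 c.py 567 -182 .04 8 2.3
```

```text
clock: 11.13
eef_pos: [551.4, -103.4, 156.0]
tool_rot: [-3.138, 0.005, 1.753]
force: [-5.7, -7.1, 9.5]
width: 20.5
gripper_force: 60.0
t 11.1333 pos [ 551.4 -103.4  156. ] R 80.1 phi 1.766 yaw 1.753 Frad -5.9 Ftan(cw) -7.0 tz 0.04 rp [-3.138  0.005] q7 0.08
[-0.02, 0.32, 0, 2.3]
[-0.03, 0.64, 0, 4.6]
[-0.06, 0.96, 0, 6.9]
[-0.1, 1.28, 0, 9.2]
[-0.15, 1.59, 0, 11.5]
[-0.22, 1.9, 0, 13.8]
[-0.3, 2.21, 0, 16.1]
[-0.39, 2.52, 0, 18.4]
```

```bash
python3 -m inch '[[[-0.02,0.2,0,1.2],[-0.03,0.4,0,2.5],[-0.04,0.6,0,3.7],[-0.06,0.8,0,4.9]]]'
python3 c.py 567 -182 .04 1 2.3
python3 -m inch '[[[-0.02,0.15,0,1],[-0.03,0.3,0,2],[-0.04,0.45,0,3],[-0.05,0.6,0,4]]]'
python3 c.py 567 -182 .04 4 2.3
```

```text
clock: 11.47
eef_pos: [559.0, -102.2, 156.0]
tool_rot: [-3.138, 0.004, 1.669]
force: [-7.2, -5.8, 10.7]
width: 20.5
gripper_force: 60.1
t 11.4667 pos [ 559.  -102.2  156. ] R 80.2 phi 1.671 yaw 1.669 Frad -5.1 Ftan(cw) -7.8 tz -0.0 rp [-3.138  0.004] q7 0.02
[-0.03, 0.32, 0, 2.3]
clock: 11.8
eef_pos: [564.8, -101.8, 156.0]
tool_rot: [-3.138, 0.004, 1.6]
force: [-6.2, -5.3, 10.8]
width: 20.7
gripper_force: 60.1
t 11.8 pos [ 564.8 -101.8  156. ] R 80.2 phi 1.599 yaw 1.6 Frad -5.1 Ftan(cw) -6.3 tz -0.02 rp [-3.138  0.004] q7 -0.04
[-0.03, 0.32, 0, 2.3]
[-0.05, 0.64, 0, 4.6]
[-0.08, 0.96, 0, 6.9]
[-0.12, 1.27, 0, 9.2]
```

```bash
python3 -m inch '[[[-0.02,0.12,0,0.8],[-0.03,0.24,0,1.7],[-0.04,0.36,0,2.6],[-0.05,0.48,0,3.4]]]'
python3 c.py 567 -182 .04 1 2.3
```

```text
clock: 12.13
eef_pos: [569.4, -101.8, 156.0]
tool_rot: [-3.138, 0.004, 1.541]
force: [-6.9, -5.2, 11.2]
width: 20.6
gripper_force: 60.1
t 12.1333 pos [ 569.4 -101.8  156. ] R 80.2 phi 1.54 yaw 1.541 Frad -5.4 Ftan(cw) -6.7 tz 0.0 rp [-3.138  0.004] q7 -0.08
[-0.03, 0.32, 0, 2.3]
```

```bash
python3 -m inch '[[[-0.02,0.12,0,0.8],[-0.03,0.24,0,1.7],[-0.03,0.32,0,2.4],[-0.03,0.32,0,2.4]]]'
python3 c.py 567 -182 .04 2 2.3
```

```text
clock: 12.47
eef_pos: [572.8, -102.0, 156.0]
tool_rot: [-3.138, 0.004, 1.499]
force: [-8.2, -4.0, 10.9]
width: 20.5
gripper_force: 60.1
t 12.4667 pos [ 572.8 -102.   156. ] R 80.2 phi 1.499 yaw 1.499 Frad -4.6 Ftan(cw) -7.8 tz -0.02 rp [-3.138  0.004] q7 -0.11
[-0.03, 0.32, 0, 2.3]
[-0.05, 0.64, 0, 4.6]
```

```bash
python3 -m inch '[[[-0.01,0.1,0,0.8],[-0.02,0.2,0,1.6],[-0.03,0.32,0,2.3],[-0.03,0.32,0,2.3]]]'
python3 c.py 567 -182 .04 1 2.3
```

```text
clock: 12.8
eef_pos: [575.9, -102.3, 156.0]
tool_rot: [-3.138, 0.004, 1.459]
force: [-7.2, -4.5, 10.6]
width: 20.2
gripper_force: 60.1
t 12.8 pos [ 575.9 -102.3  156. ] R 80.2 phi 1.46 yaw 1.459 Frad -5.2 Ftan(cw) -6.6 tz -0.05 rp [-3.138  0.004] q7 -0.14
[-0.03, 0.32, 0, 2.3]
```

```bash
python3 -m inch '[[[-0.01,0.1,0,0.8],[-0.02,0.2,0,1.6],[-0.02,0.25,0,1.8],[-0.02,0.25,0,1.8]]]'
python3 c.py 567 -182 .04 1 2.3
```

```text
clock: 13.13
eef_pos: [578.2, -102.6, 156.0]
tool_rot: [-3.138, 0.004, 1.428]
force: [-7.5, -4.3, 11.3]
width: 20.1
gripper_force: 60.2
t 13.1333 pos [ 578.2 -102.6  156. ] R 80.2 phi 1.431 yaw 1.428 Frad -5.3 Ftan(cw) -6.9 tz -0.01 rp [-3.138  0.004] q7 -0.17
[-0.03, 0.32, 0, 2.3]
```

```bash
python3 -m inch '[[[-0.01,0.1,0,0.8],[-0.02,0.2,0,1.6],[-0.03,0.32,0,2.3],[-0.03,0.32,0,2.3]]]'
python3 c.py 567 -182 .04 1 2.3
```

```text
clock: 13.47
eef_pos: [581.4, -103.0, 156.0]
tool_rot: [-3.138, 0.003, 1.388]
force: [-8.0, -4.0, 10.8]
width: 20.3
gripper_force: 60.2
t 13.4667 pos [ 581.4 -103.   156. ] R 80.3 phi 1.39 yaw 1.388 Frad -5.3 Ftan(cw) -7.1 tz 0.03 rp [-3.138e+00  3.000e-03] q7 -0.2
[-0.03, 0.32, 0, 2.3]
```

```bash
python3 -m inch '[[[-0.01,0.1,0,0.8],[-0.02,0.2,0,1.6],[-0.02,0.3,0,2.2],[-0.02,0.3,0,2.2]]]'
python3 c.py 567 -182 .04 1 2.3
```

```text
clock: 13.8
eef_pos: [584.2, -103.6, 156.0]
tool_rot: [-3.138, 0.003, 1.35]
force: [-8.1, -2.7, 12.3]
width: 20.5
gripper_force: 60.2
t 13.8 pos [ 584.2 -103.6  156. ] R 80.2 phi 1.355 yaw 1.35 Frad -4.4 Ftan(cw) -7.3 tz 0.03 rp [-3.138e+00  3.000e-03] q7 -0.23
[-0.03, 0.32, 0, 2.3]
```

```bash
python3 -m inch '[[[-0.01,0.1,0,0.8],[-0.02,0.2,0,1.6],[-0.03,0.32,0,2.3],[-0.03,0.32,0,2.3]]]'
python3 c.py 567 -182 .04 1 2.3
```

```text
clock: 14.13
eef_pos: [587.3, -104.4, 156.0]
tool_rot: [-3.138, 0.003, 1.31]
force: [-7.2, -1.8, 10.8]
width: 20.4
gripper_force: 60.2
t 14.1333 pos [ 587.3 -104.4  156. ] R 80.2 phi 1.315 yaw 1.31 Frad -3.6 Ftan(cw) -6.5 tz -0.05 rp [-3.138e+00  3.000e-03] q7 -0.26
[-0.03, 0.32, 0, 2.3]
```

```bash
python3 -m inch '[[[-0.01,0.1,0,0.8],[-0.02,0.2,0,1.6],[-0.02,0.3,0,2.2],[-0.02,0.3,0,2.2]]]'
python3 c.py 567 -182 .04 1 2.3
python3 - <<'E'
from h import *
im=get_image("top");cv2.imwrite("pics/c8.png",cv2.resize(im[170:295,225:425],None,fx=4,fy=4,interpolation=2))
E
```

```text
clock: 14.47
eef_pos: [590.1, -105.1, 156.0]
tool_rot: [-3.138, 0.003, 1.271]
force: [-7.8, -2.7, 10.8]
width: 20.4
gripper_force: 60.2
t 14.4667 pos [ 590.1 -105.1  156. ] R 80.3 phi 1.279 yaw 1.271 Frad -4.8 Ftan(cw) -6.7 tz -0.0 rp [-3.138e+00  3.000e-03] q7 -0.28
[-0.03, 0.32, 0, 2.3]
```

View pics/c8.png

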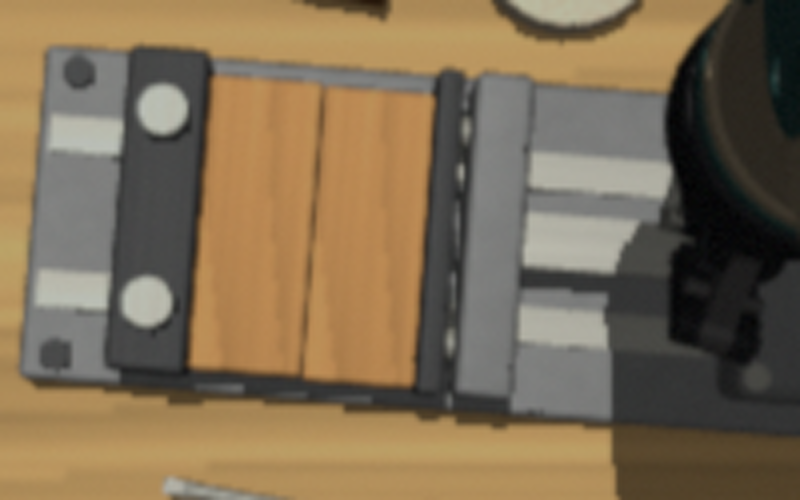

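Board B now appears to meet the stop (crop column 205), so contact is imminent. I'll continue with small steps, watching the tangential force.

```bash
python3 -m inch '[[[-0.01,0.1,0,0.8],[-0.02,0.2,0,1.5],[-0.03,0.3,0,2.2],[-0.03,0.3,0,2.2]]]'
python3 c.py 567 -182 .04 1 2.3
```

```text
clock: 14.85
eef_pos: [592.7, -106.0, 156.0]
tool_rot: [-3.137, 0.003, 1.233]
force: [-8.4, -0.8, 11.2]
width: 20.2
gripper_force: 60.2
t 14.85 pos [ 592.7 -106.   156. ] R 80.2 phi 1.245 yaw 1.233 Frad -3.5 Ftan(cw) -7.7 tz 0.05 rp [-3.137e+00  3.000e-03] q7 -0.31
[-0.03, 0.32, 0, 2.3]
```

```bash
python3 -m inch '[[[-0.01,0.1,0,0.8],[-0.02,0.2,0,1.5],[-0.03,0.3,0,2.2],[-0.03,0.3,0,2.2]]]'
python3 c.py 567 -182 .04 1 2.3
```

```text
clock: 15.18
eef_pos: [594.7, -106.7, 156.0]
tool_rot: [-3.136, 0.003, 1.195]
force: [-9.9, -0.4, 12.4]
width: 20.4
gripper_force: 60.4
t 15.1833 pos [ 594.7 -106.7  156. ] R 80.3 phi 1.218 yaw 1.195 Frad -3.8 Ftan(cw) -9.1 tz 0.02 rp [-3.136e+00  3.000e-03] q7 -0.34
[-0.02, 0.32, 0, 2.3]
```

```bash
python3 -m inch '[[[-0.01,0.1,0,0],[-0.02,0.2,0,0.5],[-0.02,0.25,0,0.5],[-0.02,0.25,0,0.5]]]'
python3 c.py 567 -182 .04 1 2.3
```

```text
clock: 15.52
eef_pos: [596.3, -107.3, 156.0]
tool_rot: [-3.134, 0.003, 1.187]
force: [-10.5, 0.4, 13.9]
width: 20.7
gripper_force: 60.4
t 15.5167 pos [ 596.3 -107.3  156. ] R 80.2 phi 1.197 yaw 1.187 Frad -3.4 Ftan(cw) -9.9 tz 0.05 rp [-3.134e+00  3.000e-03] q7 -0.35
[-0.03, 0.32, 0, 2.3]
```

```bash
python3 -m inch '[[[-0.01,0.1,0,0.5],[-0.02,0.2,0,1],[-0.02,0.2,0,1],[-0.02,0.2,0,1]]]'
python3 c.py 567 -182 .04 1 2.3
```

```text
clock: 15.85
eef_pos: [597.7, -107.9, 155.9]
tool_rot: [-3.134, 0.003, 1.17]
force: [-12.2, 0.2, 15.1]
width: 20.6
gripper_force: 60.5
t 15.85 pos [ 597.7 -107.9  155.9] R 80.2 phi 1.178 yaw 1.17 Frad -4.5 Ftan(cw) -11.3 tz -0.02 rp [-3.134e+00  3.000e-03] q7 -0.36
[-0.03, 0.32, 0, 2.3]
```

```bash
python3 -m inch '[[[-0.01,0.1,0,0.4],[-0.02,0.2,0,0.8],[-0.02,0.2,0,0.8],[-0.02,0.2,0,0.8]]]'
python3 c.py 567 -182 .04 1 2.3
```

```text
clock: 16.18
eef_pos: [599.1, -108.5, 155.9]
tool_rot: [-3.133, 0.003, 1.156]
force: [-12.6, 1.8, 15.6]
width: 20.3
gripper_force: 60.6
t 16.1833 pos [ 599.1 -108.5  155.9] R 80.2 phi 1.16 yaw 1.156 Frad -3.3 Ftan(cw) -12.3 tz 0.09 rp [-3.133e+00  3.000e-03] q7 -0.37
[-0.03, 0.32, 0, 2.3]
```

```bash
python3 -m inch '[[[0,0.1,0,0.4],[-0.01,0.1,0,0.4],[-0.01,0.1,0,0.4]]]'
python3 c.py 567 -182 .04 1 2.3
```

```text
clock: 16.43
eef_pos: [599.7, -108.7, 155.9]
tool_rot: [-3.132, 0.003, 1.149]
force: [-12.8, 2.7, 16.3]
width: 20.7
gripper_force: 60.7
t 16.4333 pos [ 599.7 -108.7  155.9] R 80.2 phi 1.151 yaw 1.149 Frad -2.8 Ftan(cw) -12.7 tz 0.02 rp [-3.132e+00  3.000e-03] q7 -0.37
[-0.03, 0.32, 0, 2.3]
```

```bash
python3 -m inch '[[[0,0.1,0,0.3],[-0.01,0.1,0,0.3],[-0.01,0.1,0,0.3]]]'
python3 c.py 567 -182 .04 1 2.3
python3 -m inch '[[[-0.65,0,0.04,0],[-1.29,0,0.17,0],[-1.91,0,0.38,0],[-2.5,0,0.67,0],[-3.04,0,1.03,0],[-3.54,0,1.46,0]]]'
python3 c.py 567 -182 .04 1 2.3
```

```text
clock: 16.68
eef_pos: [600.4, -109.1, 155.9]
tool_rot: [-3.132, 0.003, 1.144]
force: [-14.3, 2.4, 15.7]
width: 20.5
gripper_force: 60.7
t 16.6833 pos [ 600.4 -109.1  155.9] R 80.2 phi 1.142 yaw 1.144 Frad -3.7 Ftan(cw) -14.0 tz -0.05 rp [-3.132e+00  3.000e-03] q7 -0.37
[-0.03, 0.32, 0, 2.3]
clock: 17.18
eef_pos: [589.9, -135.7, 143.7]
tool_rot: [-3.137, -0.006, 1.148]
force: [-12.0, 8.2, 22.1]
width: 20.5
gripper_force: 60.9
t 17.1833 pos [ 589.9 -135.7  143.7] R 51.7 phi 1.112 yaw 1.148 Frad 2.1 Ftan(cw) -14.4 tz 0.13 rp [-3.137 -0.006] q7 -0.32
[2.81, 0.42, 0, 2.3]
```

```bash
python3 -m inch '[[[-0.43,0,0.5,0],[-0.79,0,1.04,0],[-1.08,0,1.63,0],[-1.29,0,2.24,0],[-1.42,0,2.88,0],[-1.46,0,3.54,0],[-1.46,0,3.7,0],[-1.46,0,3.7,0]]]'
python3 c.py 567 -182 .04 1 2.3
```

```text
clock: 17.85
eef_pos: [580.3, -155.1, 103.2]
tool_rot: [-3.133, 0.002, 1.143]
force: [-9.9, 0.6, 8.1]
width: 20.1
gripper_force: 59.1
t 17.85 pos [ 580.3 -155.1  103.2] R 30.0 phi 1.112 yaw 1.143 Frad -3.8 Ftan(cw) -9.2 tz 0.03 rp [-3.133e+00  2.000e-03] q7 -0.31
[4.98, 0.48, 0, 2.3]
```

```bash
python3 -m inch '[[[0,0,0,0],[0,0,0,0],[0,0,0,0],[0,0,0,0],[0,0,-1.5,0],[0,0,-4,0],[0,0,-8,0],[0,0,-11,0]]]' 6
python3 -m inch '[[[-3.5,0,-3,0],[-7,0,-3,0],[-11,0,-3,0],[-15,0,-3,0],[-19,0,-3,0],[-19,0,-3,0],[-19,0,-3,0]]]'
python3 - <<'E'
from h import *
s=sensors.read_state(); print(s["clock"],s["eef_pos"].round(1),s["force"].round(1))
C=np.array([567,-182.]);ph=1.142
u=np.array([np.cos(ph),np.sin(ph)])
for n in("top","scene"):
    im=get_image(n); cv2.imwrite(f"pics/z_{n}.png",im)
    g=px(n,[(*(C+30*u),125)])[0]; m=(im.max(2)<45).astype(np.uint8)
    x,y=map(int,g); w=30; k,l,st,c=cv2.connectedComponentsWithStats(m[y-w:y+w,x-w:x+w])
    print(n,"expected sleeve centre",g.round(1),"ends",px(n,[(*(C+5*u),125),(*(C+65*u),125)]).round(1).tolist())
    for i in range(1,k):
        if st[i][4]>30: print(st[i]+[x-w,y-w,0,0,0],(c[i]+[x-w,y-w]).round(1), cv2.minAreaRect(np.argwhere(l==i)[:,::-1].astype(np.float32)+np.float32([x-w,y-w])))
E
```

```text
clock: 18.52
eef_pos: [585.7, -155.4, 214.9]
tool_rot: [3.14, -0.001, 1.144]
force: [1.2, -0.3, -0.4]
width: 59.7
gripper_force: 0.0
clock: 19.1
eef_pos: [504.6, -332.1, 242.8]
tool_rot: [3.141, 0.001, 1.138]
force: [0.3, 1.3, 0.2]
width: 60.2
gripper_force: 0.0
19.1 [ 504.6 -332.1  242.8] [0.3 1.3 0.2]
top expected sleeve centre [436. 224.] ends [[452.5, 231.6], [413.0, 213.4]]
[ 407  208   55   45 1250] [432.4 228.3] ((435.4081115722656, 229.9257354736328), (58.742366790771484, 33.721927642822266), 31.82744598388672)
[406 241   4  12  45] [407.5 246.9] ((407.5, 246.5), (11.0, 3.0), 90.0)
scene expected sleeve centre [271.9 179.3] ends [[271.3, 170.6], [272.7, 192.1]]
[266 163  18  30 344] [272.9 178.1] ((273.2999572753906, 177.09999084472656), (29.13279914855957, 16.122034072875977), 81.8698959350586)
```

```bash
python3 - <<'E'
from h import *
for n,(x,y,w,h) in dict(scene=(258,158,32,44),top=(400,200,64,40)).items():
    g=cv2.cvtColor(cv2.imread(f"pics/z_{n}.png"),cv2.COLOR_BGR2GRAY)[y:y+h,x:x+w]
    print(n,x,y)
    for i,r in enumerate(g): print(y+i,"".join("#" if v<28 else "+" if v<45 else "." if v<80 else " " for v in r))
C=np.array([567,-182.]);u=np.array([np.cos(1.142),np.sin(1.142)])
for a in (0,.15,.3):
    P=[(*(C+(80-l*np.cos(a))*u),125+l*np.sin(a)) for l in(0,15,75)]
    print(a,px("scene",P).round(1).tolist(),px("top",P).round(1).tolist())
E
```

```text
scene 258 158
158  ...............................
159  ...............................
160  ...............................
161  ...............................
162  ..... .....+++.................
163  .....   .+++++#+.  ............
164          .#######+     .........
165         .+########.         ....
166         .#########+             
167         +#########+.            
168        .+##########.            
169         +#######+##.            
170         +##########.            
171         .##########.            
172         .##########+            
173         .##########+.      .    
174         .###########+.         .
175         +###########+.          
176         +############+.         
177         +############+.         
178        .+############+.         
179        .+#############..        
180        .+#############+..       
181        .+############++....     
182       ..+#############+.....    
183      ...+############+++.....   
184     .....+###########++++....   
185    ......+###########++++.....  
186    ......+###########++++.....  
187    ......
[... 2918 characters left out ...]
+++++++++++++++##########++##########+.           
235           ........+++++++++++##########+++#########.            
236           ...    ...+++++++++##########+++#########.            
237           ..       ....++++++##########+++#######++..           
238           ..          ..+++++##########+++#######+.....         
239           ..           ...+++###########+++####++.........      
0 [[273.1, 197.9], [272.7, 192.1], [271.3, 170.6]] [[403.1, 208.8], [413.0, 213.4], [452.5, 231.6]]
0.15 [[273.1, 197.9], [272.6, 191.2], [270.7, 166.0]] [[403.1, 208.8], [413.1, 213.1], [454.0, 230.7]]
0.3 [[273.1, 197.9], [272.5, 190.5], [270.1, 162.1]] [[403.1, 208.8], [413.1, 212.8], [454.4, 229.3]]
```

The scene mask leaves the fold angle ambiguous, so I'll check and secure it by touch: closed fingers pressing lightly down on the handle near its tip. A flat handle's top should be at 136 mm.

```bash
python3 -m inch '[[[19,0,0,0],[19,0,0,0],[19,0,0,0],[19,0,0,0],[19,0,0,0],[19,0,0,0]]]' 0
python3 d.py 576.5 -162.3 160 1.14
```

```text
clock: 19.7
eef_pos: [588.6, -144.1, 242.9]
tool_rot: [3.142, -0.007, 1.158]
force: [0.8, -0.3, -0.9]
width: 0.3
gripper_force: 0.0
t 19.7 pos [ 588.6 -144.1  242.9] yaw 1.158 rot [ 3.142 -0.007  1.158] F [ 0.8 -0.3 -0.9]
shift -2.15 -0.38 8.29 turn 1.1
```

```bash
python3 -m inch '[[[-1,0,0,0],[-1,0,4,0],[-1,0,7,0],[-1,0,7,0],[-1,0,7,0]]]'
python3 d.py 576.5 -162.3 145 1.14
```

```text
clock: 20.12
eef_pos: [579.2, -165.7, 171.8]
tool_rot: [-3.138, 0.001, 1.143]
force: [1.2, -0.4, 0.2]
width: 0.3
gripper_force: 0.0
t 20.1167 pos [ 579.2 -165.7  171.8] yaw 1.143 rot [-3.138e+00  1.000e-03  1.143e+00] F [ 1.2 -0.4  0.2]
shift 0.2 -0.39 2.68 turn 0.2
```

```bash
python3 -m inch '[[[0.2,-0.35,1,0],[0.2,-0.35,2,0],[0.2,-0.35,2.5,0],[0.2,-0.35,2.8,0],[0.2,-0.35,2.8,0]]]'
python3 d.py 576.5 -162.3 138 1.14
```

```text
clock: 20.53
eef_pos: [578.7, -162.2, 145.1]
tool_rot: [3.141, 0.001, 1.143]
force: [-0.0, -0.3, 0.4]
width: -0.3
gripper_force: 0.3
t 20.5333 pos [ 578.7 -162.2  145.1] yaw 1.143 rot [3.141e+00 1.000e-03 1.143e+00] F [-0.  -0.3  0.4]
shift -0.1 -0.2 0.71 turn 0.2
```

```bash
python3 -m inch '[[[-0.1,-0.2,0.2,0],[-0.1,-0.2,0.4,0],[-0.1,-0.2,0.6,0],[-0.1,-0.2,0.7,0],[-0.1,-0.2,0.7,0]]]'
python3 d.py 576.5 -162.3 136 1.14
```

```text
clock: 20.95
eef_pos: [576.1, -161.7, 137.6]
tool_rot: [-3.141, 0.0, 1.144]
force: [-1.1, -1.0, 2.1]
width: 0.1
gripper_force: 0.8
t 20.95 pos [ 576.1 -161.7  137.6] yaw 1.144 rot [-3.141  0.     1.144] F [-1.1 -1.   2.1]
shift -0.04 0.07 0.16 turn 0.2
```

```bash
python3 -m inch '[[[0,0,-2,0],[0,0,-5,0],[0,0,-9,0],[0,0,-9,0],[0,0,-9,0],[0,0,-9,0]]]'
python3 -c "
from cell import order; print(order.finish_job())"
```

```text
clock: 21.45
eef_pos: [575.9, -160.9, 227.4]
tool_rot: [-3.141, -0.0, 1.145]
force: [0.4, 0.2, -0.2]
width: -0.2
gripper_force: 0.0
the job is handed in; nothing more can be done
None
```

The job is handed in at about 21 s, no verdict returned: boards closed against the stop at an estimated 35–40 N (inferred from the cranking force), handle folded flat (confirmed by touch), and arm clear of everything.

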